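Load the take-up reel of a stopped film rewinder

TASK

The film rewinder is to get its take-up reel. First press its mushroom stop button right down until it stays latched; with the machine stopped, put the small empty grey reel (like the full one on its left spindle) on the bare spindle so that it sits flat on the plate, and let go of it. Then turn the mushroom head clockwise (seen from above) until it springs back up, and leave the rewinder like that, ready to run; do not knock over the loupe or the film can.

Things in the scene. Friction and masses are not known exactly. Their poses are not given: they have to be found in the camera images.
- rewinder: bench film rewinder, fixed: low grey housing 120 (x) x 280 (y) x 50 mm high. Origin on the table under its middle; x to its back, y to its left end. On top: left spindle at (8, 95) mm with a full dark reel, 56 mm across, top 93 mm up; bare right spindle at (8, -95); mushroom stop button at (-30, 0); guide rollers 17 mm across at (44, 34) and (44, -34), tops 87 mm up
- spindle_seat (a point): centre of the top of the plate (53 mm across) at the foot of the bare right spindle, 59 mm above the table: here the underside of the reel's centre comes to rest. The spindle is a steel pin 10 mm thick, rising 39 mm above this point, its last 7 mm tapered to 4 mm
- stop_top (a point): centre of the top of the stop button's mushroom head, moving with it: 87 mm above the table when up, about 81 mm when latched. The head is round, 40 mm across; its straight rim, to be gripped, lies 7 to 18 mm below this point; below are a 24 mm neck and, on the housing, a black bezel 39 mm across, 5 mm high
- stop_stem (a joint): how far the mushroom button is pressed down, m: 0 up, 0.008 at the bottom stop. From 0.006 on a pawl catches it and it stays latched there when let go. Pressing to the bottom takes about 12 N
- stop_head (a joint): turn of the mushroom head, rad: 0 at rest, grows clockwise seen from above, up to 0.9. Beyond about 0.55 it draws the pawl back and a latched button is free to spring up; a light spring turns the head back to 0 when let go
- reel: small empty grey plastic film reel, like the full one on the rewinder, standing on its flange, axis upright: 56 mm across, 34 mm high, two 3 mm flanges on a 27 mm core with a 15 mm bore right through; 50 g. Origin at the centre of its underside, z up along its axis
- loupe: black and grey magnifier, 47 mm across, 42 mm high, standing upright near the work; origin at the centre of its underside
- film_can: film can with a lid, 34 mm across, 51 mm high, standing upright near the work; origin at the centre of its underside
Mind the look-alikes: they are no part of the job. What is shaped like the reel but yellow is not meant.

How it is judged:
By the outcome, as a careful person would: the job done as asked, in the order asked, and still so for the second after the job is handed in, with the robot touching nothing.
It also fails if it takes over 48 s, if anything falls off the work surface, if the arm or the gripper's body presses on something with over 40 N, if the wrist force passes 120 N, or if a joint passes its speed limit or range.

ROBOT

A 7-joint arm with a two-finger parallel gripper is mounted at the origin on a cart in front of the work surface, level with it; the furniture and walls round the work are solid. World frame = base frame: x ahead of the robot, y to its left, z up, the work surface at z = 0. Lengths are in m, angles in rad, forces in N, time in s.
With the tool pointing down it reaches from about 0.4 to 0.85 m from the base axis. Payload 4.5 kg.
Tool frame: the origin (TCP) lies at the very end of the fingers, on their centre line; the grasp point (between the pads) lies 19 mm behind it (r.grip_point_offset is the distance from the TCP to the grasp point, in m); y points along the fingers, x is the direction in which the jaws open and shut, and the axes are right-handed (so a half turn about y gives the same grasp; the last joint's range is limited). The gripper opens to 88 mm and grips with 3 to 60 N. Pads are 18 mm wide; open, the fingers measure 123 mm over their backs; the gripper's body (75 mm by 187 mm) begins 45 mm behind the grasp point.
Start: joints at [-1.079, 0.689, -0.195, 1.565, 0.157, 0.902, -0.215], TCP at [0.276, 0.561, 0.239] pointing down, gripper open.
Joint ranges: [-3.01, 3.01], [-0.46, 2.08], [-1.47, 1.51], [0.13, 2.56], [-1, 4.14], [0.04, 2.09], [-2.66, 2.66]. Speed limits (rad/s): [2.57, 2.57, 3.14, 3.14, 3.14, 3.14, 3.14].

INTERFACE

Orientations are given as a unit quaternion [x, y, z, w].
In Python, from plant import get_state, snapshot, camera_params, job, r gives the robot as it stands.
- The arm moves only by the tool carry_out, never from a script. Its arguments are lists of equal length, an entry for each row: "offset": the shift along the world's x, y, z in m, a list of three; "twist": the turn about the world's z in degrees. In form: {"offset": [[tx, ty, tz], ...], "twist": [twist, ...]}. A call has 1 to 8 rows; each row shifts and turns the commanded pose from where the row before left it; what a row does not reach is not made up. A row lasts 1/8 s, in which the tool goes at most 62.5 mm and 10.7 degrees, less where a joint would pass 70% of its speed; a pose out of reach is approached as far as the arm can. A call with a gripper value outside its range is refused whole. "grip" is the finger opening in m, from 0 to 0.0881, set as the call begins (left out, the last holds). The fingers move at their own pace and stop on an object; "newtons" is the grip in N (left out, the last holds). Time passes only in rows, so rows that do not move let the fingers close. It gives the time, the measured TCP pose, the force and the opening at its end, in the units of the state.
- get_state(): the state, without advancing time (a new reading comes with each control period).
- snapshot(name): name is "scene" or "side" or "wrist"; returns the picture (420x560x3 uint8, red, green, blue); there is no depth.
- camera_params(name): a dict with "camera_matrix" (3x3 intrinsics, pixels), "eye" and "orientation" of the camera in the world. Camera axes: x right, y up, looking along -z (the intrinsics and any distortion apply to the point x, -y, -z); pixel columns grow to the right and rows downward; lengths in m; the calibration is good to about 2 mm. A picture is of the moment at which its call begins: read the wrist's pose just before it. camera_params takes no time and is no camera call; for the wrist camera it gives the pose at the moment of the call.
- job.finish_job(): hands the job in, once; it reports no verdict.
The state is a dict: "clock": time; "q": joint angles; "qd": joint speeds; "joint_torque": joint torques, N m; "tool_pos": TCP position; "eef_rot": TCP orientation; "contact_force": force on the tool from outside, world axes, zero at the start; "moment": the same for the moment, N m; "opening": opening from 0.0 (shut) to 1.0 (fully open).
Only numpy, scipy, OpenCV 4.12 (cv2) and the standard library are available. Lean on these libraries where they do the work, as an engineer would, in place of code of your own. Each camera call takes 0.05 s, during which the arm holds its last target. There are 200 camera calls.

## Working session

There is one attempt and no reset: what is moved stays moved. The work goes in short steps, Python scripts to look and compute and a tool call to move; the robot and the scene stay as the last step left them, time stands still between calls to the robot, and variables do not carry over. Pictures are saved under pics/ and viewed, about 8 in all and at most 12, crops included, and the job is handed in when it is done.

Besides the shell and the picture viewer there is one more tool, called after ">>>" as a command line: name --pt "numbers of a row" for each row, then --argument value for the rest. carry_out: Moves the arm, as the interface text tells. Its arguments: {"type":"object","properties":{"offset":{"type":"array"},"twist":{"type":"array"},"grip":{"type":"number"},"newtons":{"type":"number"}},"required":["offset","twist"]}

```bash
mkdir -p pics
cat > h.py <<'E'
import numpy as np, cv2
from scipy.spatial.transform import Rotation as R
from plant import get_state, snapshot, camera_params, job, r
def cam(n):
    p=camera_params(n); return np.array(p["camera_matrix"]),np.array(p["eye"]),p["orientation"],p
def rot(o):
    o=np.array(o); return o if o.shape==(3,3) else R.from_quat(o).as_matrix()
def ray(n,u,v,c=None):
    K,e,o,p=c or cam(n)
    x=np.linalg.inv(K)@[u,v,1]; d=rot(o)@[x[0],-x[1],-x[2]]
    return e,d
def onz(n,u,v,z,c=None):
    e,d=ray(n,u,v,c); return e+d*(z-e[2])/d[2]
def proj(n,P,c=None):
    K,e,o,p=c or cam(n); x=rot(o).T@(np.array(P)-e); q=K@[x[0],-x[1],-x[2]]; return q[:2]/q[2]
E
python3 - <<'E'
from h import *
for n in("scene","side","wrist"):
    c=cam(n); print(n,c[3]); im=snapshot(n); cv2.imwrite(f"pics/{n}0.png",im[:,:,::-1])
a=[cv2.imread(f"pics/{n}0.png") for n in("scene","side")]
s=get_state(); print(s)
E
```

```text
scene {'camera_matrix': array([[436.22200493,   0.        , 270.51834966],
       [  0.        , 436.22200493, 216.15325162],
       [  0.        ,   0.        ,   1.        ]]), 'eye': array([ 0.1554234 , -0.81393509,  0.60604643]), 'orientation': array([ 0.43015268, -0.1297149 , -0.23797352,  0.86111052])}
side {'camera_matrix': array([[509.69991906,   0.        , 285.18422802],
       [  0.        , 509.69991906, 209.47083839],
       [  0.        ,   0.        ,   1.        ]]), 'eye': array([ 0.18391234, -0.90277529,  0.68514155]), 'orientation': array([ 0.42553976, -0.09269697, -0.21035753,  0.8752559 ])}
wrist {'camera_matrix': array([[348.60471535,   0.        , 276.59629321],
       [  0.        , 348.60471535, 207.38340553],
       [  0.        ,   0.        ,   1.        ]]), 'eye': array([0.20320868, 0.59678942, 0.38474489]), 'orientation': array([-0.13358248, -0.08269062,  0.52186115,  0.83843838])}
{'clock': 0.15, 'q': array([-1.07919399,  0.68975701, -0.19452486,  1.56608211,  0.15732086,
        0.9024982 , -0.21511816]), 'qd': array([ 2.68971370e-04, -1.22117469e-03,  3.18332866e-05, -2.94514793e-03,
       -1.48323118e-04,  6.24552729e-04,  3.69168285e-05]), 'joint_torque': array([-2.09998630e-03, -5.27856374e+01, -1.26889307e+00, -1.53585613e+01,
       -5.25934249e-02,  3.94399147e-03,  1.12559417e-04]), 'tool_pos': array([0.27606731, 0.56020325, 0.23812176]), 'eef_rot': array([ 0.60068931,  0.37313866, -0.37390323, -0.60011355]), 'contact_force': array([ 0.24124332,  1.09745972, -0.42295359]), 'moment': array([0.0525997 , 0.02466309, 0.00407172]), 'opening': 0.996564551607236}
```

View pics/scene0.png

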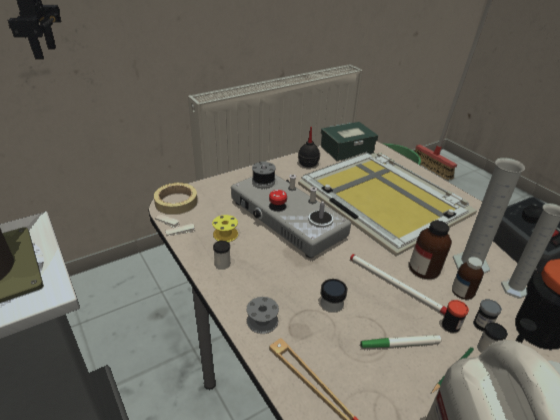

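View pics/side0.png

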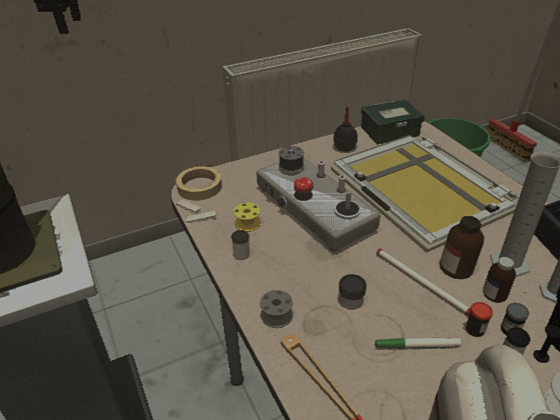

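The pictures show these candidates, with scene-view pixels:
- Grey reel on the table: (263,311). This matches the description.
- Yellow reel: (225,227). Not meant.
- Full reel on the left spindle: (264,174).
- Loupe: (334,292).
- Film can: (222,254).

The mushroom is at (278,197) and the bare spindle at (321,212). Next I measure positions and check the choice in a close crop.

Run:
```python
from h import *
def tri(a,b):
    e1,d1=ray("scene",*a);e2,d2=ray("side",*b)
    A=np.c_[d1,-d2]; t=np.linalg.lstsq(A,e2-e1,rcond=None)[0]
    return ((e1+d1*t[0]+e2+d2*t[1])/2).round(3)
def redc(f):
    im=cv2.cvtColor(cv2.imread(f),cv2.COLOR_BGR2HSV)
    m=cv2.inRange(im,(0,150,80),(8,255,255))|cv2.inRange(im,(172,150,80),(180,255,255))
    n,l,s,c=cv2.connectedComponentsWithStats(m)
    return [(s[i].tolist(),c[i].round(1)) for i in range(1,n) if s[i][4]>60]
print(redc("pics/scene0.png"),redc("pics/side0.png"))
for nm,a,b,z in[("reel top",(263,306),(277,300),.034),("stop",(278,196),(304,184),.08),("seat",(320,218),(347,209),.059),("tip",(322,204),(348,194),.098),("fullreel",(264,169),(291,153),.093),("loupe",(334,287),(352,283),.042),("can",(222,246),(241,237),.051),("yellow",(225,222),(247,211),.034)]:
    print(nm,onz("scene",*a,z)[:2].round(3),onz("side",*b,z)[:2].round(3))
a=cv2.imread("pics/scene0.png");b=cv2.imread("pics/side0.png")
c1=cv2.resize(b[130:260,240:400],None,fx=2.5*1.0,fy=2.5,interpolation=cv2.INTER_CUBIC)
c2=cv2.resize(b[230:360,240:400],None,fx=2.5,fy=2.5,interpolation=cv2.INTER_CUBIC)
cv2.imwrite("pics/crop1.png",np.hstack([c1,c2]))
```

```text
[([270, 190, 17, 14, 145], array([277.7, 196.6])), ([544, 259, 16, 34, 408], array([552.9, 273.7])), ([448, 301, 20, 16, 241], array([457.7, 308.2]))] [([295, 177, 18, 13, 143], array([303. , 183.6])), ([466, 302, 27, 18, 297], array([480.7, 310.3]))]
reel top [ 0.42  -0.377] [ 0.42  -0.375]
stop [ 0.585 -0.161] [ 0.588 -0.158]
seat [ 0.635 -0.248] [ 0.637 -0.246]
tip [ 0.633 -0.252] [ 0.635 -0.248]
fullreel [ 0.606 -0.067] [ 0.609 -0.058]
loupe [ 0.548 -0.409] [ 0.548 -0.406]
can [ 0.421 -0.218] [ 0.422 -0.217]
yellow [ 0.47  -0.131] [ 0.47 -0.13]
```

View pics/crop1.png

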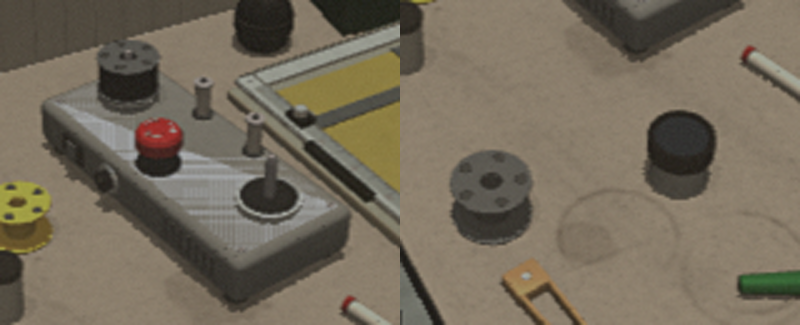

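The crop confirms the choice: a grey reel with a holed flange at side (277,300), the black and grey loupe beside it, and the bare spindle on its plate. The measured layout agrees with the given geometry: the spindles are about 187 mm apart against 190, and the stop is about 3 mm from where they imply. I'll move over towards the button and close the gripper on the way.

>>> carry_out --pt "0.03 -0.05 0.005" --pt "0.03 -0.05 0.005" --pt "0.03 -0.05 0.005" --pt "0.03 -0.05 0" --pt "0.03 -0.05 0" --pt "0.03 -0.05 0" --pt "0.02 -0.05 0" --pt "0.02 -0.05 0" --twist '[0,0,0,0,0,0,0,0]' --grip 0.0 --newtons 20

```text
clock: 1.15
tool_pos: [0.4967, 0.1589, 0.2536]
eef_rot: [-0.6, -0.373, 0.373, 0.6]
contact_force: [-0.4, 0.6, 0.2]
opening: 0.118
```

Run:
```python
from h import *
s=get_state(); print(s["clock"],s["tool_pos"],s["opening"]); M=rot(s["eef_rot"]); print(M.round(3), np.degrees(np.arctan2(M[1,0],M[0,0])), s["q"].round(2))
c=cam("wrist"); print(c[1],rot(c[2])[:,2])
```

```text
1.15 [0.4967483  0.15889564 0.25359941] 0.11787276056076011
[[ 0.442 -0.    -0.897]
 [ 0.897  0.     0.442]
 [ 0.    -1.     0.   ]] 63.7622787188656 [-0.24  0.54 -0.25  1.86  0.18  0.77  0.53]
[0.42385108 0.19533088 0.40036677] [-0.27852309  0.13629856  0.95070899]
```

>>> carry_out --pt "0.014 -0.05 0" --pt "0.014 -0.05 0" --pt "0.014 -0.05 0" --pt "0.014 -0.05 -0.01" --pt "0.014 -0.05 -0.02" --pt "0.012 -0.05 -0.02" --pt "0.007 -0.018 -0.02" --pt "0 0 0" --twist '[0,0,0,0,0,0,0,0]'

```text
clock: 2.15
tool_pos: [0.5839, -0.1592, 0.182]
eef_rot: [-0.6, -0.371, 0.374, 0.602]
contact_force: [0.7, 0.9, 0.9]
opening: 0.009
```

Run:
```python
from h import *
c=cam("wrist"); s=get_state(); im=snapshot("wrist"); cv2.imwrite("pics/w1.png",im[:,:,::-1])
print(s["clock"],s["tool_pos"],s["opening"],s["contact_force"])
for P in([.587,-.160,.087],[.635,-.249,.059]): print(proj("wrist",P,c))
h=cv2.cvtColor(im,cv2.COLOR_RGB2HSV)
m=cv2.inRange(h,(0,120,60),(8,255,255))|cv2.inRange(h,(172,120,60),(180,255,255))
n,l,st,ce=cv2.connectedComponentsWithStats(m)
for i in range(1,n):
    if st[i][4]>200: print(st[i],ce[i], onz("wrist",*ce[i],.08,c))
import pickle; pickle.dump(c,open("c1.pkl","wb"))
```

```text
2.15 [ 0.58389927 -0.1591509   0.18195468] 0.008771901079259944 [0.67604166 0.93685106 0.88331347]
[276.64278774 215.3086552 ]
[210.63030438 293.1198577 ]
[ 256  182   52   52 1922] [281.65244537 206.80280957] [ 0.58480109 -0.15471819  0.08      ]
```

View pics/w1.png

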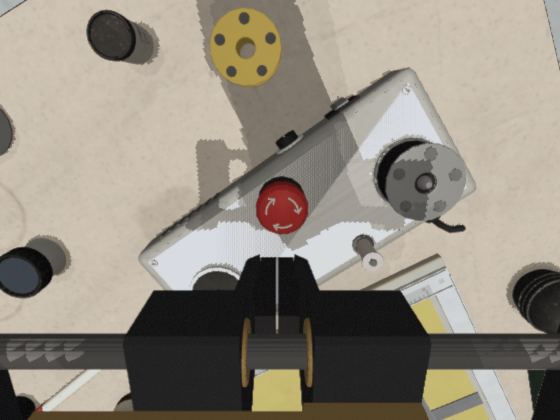

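The head is at wrist pixel (282,207), which puts it at (0.585, -0.155), within 3 mm of the other views. Its 52 px width fits 40 mm. I'll press it down.

>>> carry_out --pt "0.001 0.003 -0.035" --pt "0 0 -0.035" --pt "0 0 -0.017" --pt "0 0 -0.006" --pt "0 0 -0.004" --pt "0 0 -0.004" --pt "0 0 -0.003" --pt "0 0 0" --twist '[0,0,0,0,0,0,0,0]'

```text
clock: 3.2
tool_pos: [0.5872, -0.1541, 0.0812]
eef_rot: [0.601, 0.374, -0.373, -0.6]
contact_force: [-0.8, 0.9, 4.4]
opening: 0.007
```

>>> carry_out --pt "0 0 -0.003" --pt "0 0 -0.002" --pt "0 0 -0.002" --pt "0 0 0" --twist '[0,0,0,0]'

```text
clock: 3.7
tool_pos: [0.5877, -0.1542, 0.0784]
eef_rot: [0.602, 0.374, -0.372, -0.599]
contact_force: [-9.3, 2.9, 37.3]
opening: 0.001
```

>>> carry_out --pt "0 0 0.02" --pt "0 0 0.045" --pt "-0.02 -0.03 0.04" --pt "-0.035 -0.045 0.0" --pt "-0.035 -0.045 0" --pt "-0.035 -0.045 -0.01" --pt "-0.035 -0.045 -0.02" --pt "-0.007 -0.012 0" --twist '[0,0,0,0,0,0,0,0]'

```text
clock: 4.7
tool_pos: [0.4143, -0.3802, 0.1467]
eef_rot: [-0.601, -0.37, 0.373, 0.602]
contact_force: [0.9, 0.0, -0.0]
opening: 0.01
```

>>> carry_out --pt "0 0 0" --pt "0 0 0" --twist '[0,0]' --grip 0.078 --newtons 15

```text
clock: 4.95
tool_pos: [0.4213, -0.3747, 0.1484]
eef_rot: [0.6, 0.375, -0.374, -0.6]
contact_force: [0.5, -0.4, 0.7]
opening: 0.203
```

```bash
cat > red.py <<'E'
from h import *
def red(n):
    im=snapshot(n); cv2.imwrite(f"pics/{n}_red.png",im[:,:,::-1])
    im=cv2.cvtColor(im,cv2.COLOR_RGB2HSV)
    m=cv2.inRange(im,(0,150,80),(8,255,255))|cv2.inRange(im,(172,150,80),(180,255,255))
    k,l,s,c=cv2.connectedComponentsWithStats(m)
    for i in range(1,k):
        if s[i][4]>40: print(n,s[i],c[i].round(1))
E
python3 - <<'E'
from red import *
red("scene");red("side")
for n in("scene","side"): print(proj(n,[.586,-.156,.081])-proj(n,[.586,-.156,.087]))
c=cam("wrist"); s=get_state(); im=snapshot("wrist"); cv2.imwrite("pics/w2.png",im[:,:,::-1])
print(s["clock"],s["tool_pos"],s["opening"],s["contact_force"])
print(proj("wrist",[.42,-.376,.034],c))
import pickle; pickle.dump(c,open("c2.pkl","wb"))
g=cv2.cvtColor(im,cv2.COLOR_RGB2HSV); 
m=cv2.inRange(g,(0,0,0),(180,40,140)); cv2.imwrite("pics/m2.png",m)
E
```

```text
scene [544 259  16  35 436] [552.5 274.2]
scene [441 301  27  16 275] [456.2 308.4]
side [491 119  39  27 175] [510.5 131.3]
side [296 180  16  12 129] [303.8 186.2]
side [466 302  26  18 309] [480.5 310.6]
[-0.07732681  2.31568019]
[-0.01365684  2.4083032 ]
5.05 [ 0.42110419 -0.3746862   0.14828532] 0.3020764587644849 [-0.75425627 -0.11945509  0.12054467]
[273.3181492  202.26666436]
```

View pics/w2.png

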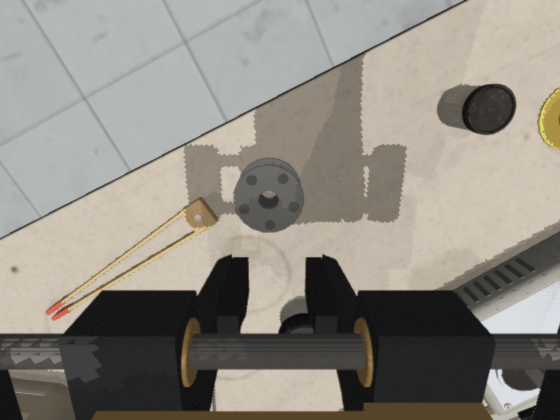

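The button moved down 2.6 px in the side view (2.4 expected), so it is latched. In the wrist view the reel's top flange is centred at about (269,199).

Run:
```python
from h import *
import pickle
c=pickle.load(open("c2.pkl","rb"))
for p in((269,199),(269,197)): print(onz("wrist",*p,.034,c))
im=cv2.imread("pics/w2.png"); g=cv2.cvtColor(im,cv2.COLOR_BGR2HSV)[150:245,220:320]
b=cv2.inRange(g,(0,0,0),(180,255,50)); n,l,s,ce=cv2.connectedComponentsWithStats(b)
for i in range(1,n): 
  if s[i][4]>30: print(s[i],ce[i]+[220,150])
```

```text
[ 0.41611865 -0.37785168  0.034     ]
[ 0.41465971 -0.37712722  0.034     ]
[40 45 18 11 81] [268.03703704 200.61728395]
```

>>> carry_out --pt "0 0 0" --pt "0 0 0" --pt "0 0 0" --pt "0 0 0" --twist '[0,0,0,0]'

```text
clock: 5.6
tool_pos: [0.4192, -0.3763, 0.1477]
eef_rot: [-0.6, -0.374, 0.373, 0.6]
contact_force: [-0.3, 0.5, -0.2]
opening: 0.801
```

>>> carry_out --pt "-0.001 -0.001 -0.03" --pt "0 0 -0.035" --pt "0 0 -0.03" --pt "0 0 -0.025" --pt "0 0 -0.015" --pt "0 0 -0.006" --pt "0 0 0" --twist '[0,0,0,0,0,0,0]'

```text
clock: 6.48
tool_pos: [0.4184, -0.3774, 0.0069]
eef_rot: [0.601, 0.374, -0.373, -0.6]
contact_force: [0.2, 0.7, 0.2]
opening: 0.887
```

>>> carry_out --pt "0 0 0" --pt "0 0 0" --pt "0 0 0" --pt "0 0 0" --pt "0 0 0" --pt "0 0 0" --twist '[0,0,0,0,0,0]' --grip 0.04 --newtons 15

```text
clock: 7.22
tool_pos: [0.4185, -0.3777, 0.0073]
eef_rot: [0.601, 0.374, -0.373, -0.6]
contact_force: [-1.1, 0.1, 5.9]
opening: 0.635
```

>>> carry_out --pt "0 0 0.02" --pt "0 0 0.045" --pt "0 0 0.045" --pt "0.03 0.018 0.04" --pt "0.045 0.027 0.0" --pt "0.045 0.027 0" --pt "0.045 0.027 0" --pt "0.03 0.018 0" --twist '[0,0,0,0,0,0,0,0]'

```text
clock: 8.22
tool_pos: [0.6153, -0.2576, 0.1565]
eef_rot: [-0.6, -0.375, 0.374, 0.6]
contact_force: [-0.1, -0.2, -0.1]
opening: 0.64
```

>>> carry_out --pt "0 0 0" --pt "0 0 0" --pt "0 0 0" --twist '[0,0,0]'

```text
clock: 8.6
tool_pos: [0.6117, -0.262, 0.1565]
eef_rot: [-0.601, -0.372, 0.373, 0.601]
contact_force: [0.4, 0.1, -1.1]
opening: 0.635
```

Run:
```python
from h import *
import pickle
c=cam("wrist"); s=get_state(); im=snapshot("wrist"); cv2.imwrite("pics/w3.png",im[:,:,::-1])
pickle.dump(c,open("c3.pkl","wb"))
sc=snapshot("side"); cv2.imwrite("pics/side3.png",sc[:,:,::-1])
print(s["clock"],s["tool_pos"],s["opening"],s["contact_force"])
a=cv2.resize(im[150:350,180:380],(400,400));b=cv2.resize(sc[100:240,280:420],(400,400))
cv2.imwrite("pics/v3.png",np.hstack([a,b])[:,:,::-1])
```

```text
8.6 [ 0.61166778 -0.26195186  0.15654329] 0.6353877993224485 [ 0.38120485  0.09223397 -1.0526545 ]
```

View pics/v3.png

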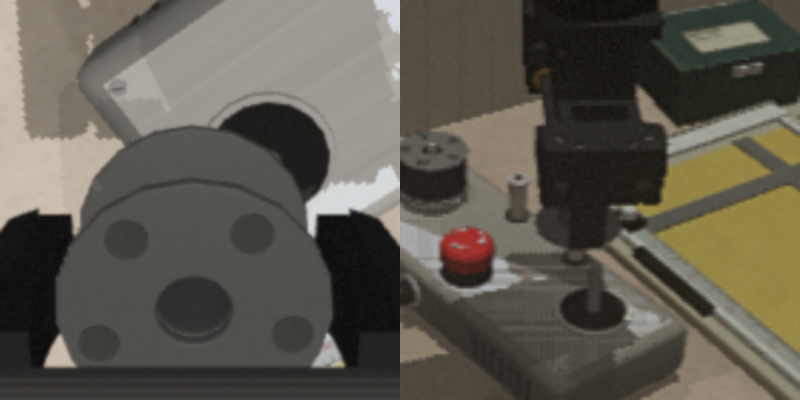

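The reel is held level: its bore is at wrist pixel (277,302), and the spindle and plate are clear in both views. Next I fit the rewinder pose from all the points measured so far and get the reel's offset in the hand.

Run:
```python
from h import *
import pickle
c1,c3=[pickle.load(open(f"c{i}.pkl","rb")) for i in(1,3)]
c1=c1
obs={"w":[((-30,0),onz("w",281.7,206.8,.080,c1)),((8,95),onz("w",426,183,.093,c1)),((44,34),onz("w",372,262,.087,c1))],
"w3":[((8,-95),onz("w",306.5,238.5,.059,c3))],
"sc":[((-30,0),onz("scene",278,196,.081)),((8,95),onz("scene",264,169,.093)),((8,-95),onz("scene",320,218,.059)),((8,-95),onz("scene",322,204,.098))],
"sd":[((-30,0),onz("side",304,184,.081)),((8,95),onz("side",291,153,.093)),((8,-95),onz("side",347,209,.059)),((8,-95),onz("side",348,194,.098))]}
def fit(o):
    A=np.array([a for a,_ in o])/1e3;B=np.array([b[:2] for _,b in o]);a0,b0=A.mean(0),B.mean(0)
    U,S,V=np.linalg.svd((A-a0).T@(B-b0));Rm=V.T@np.diag([1,np.sign(np.linalg.det(V.T@U.T))])@U.T
    t=b0-Rm@a0; print("yaw",np.degrees(np.arctan2(Rm[1,0],Rm[0,0])).round(1),"spindle",(Rm@[.008,-.095]+t).round(4),"stop",(Rm@[-.03,0]+t).round(4),"res mm",((B-(A@Rm.T+t))*1e3).round(1).tolist())
fit(obs["w"]);fit(obs["sc"]);fit(obs["sd"]);fit(sum(obs.values(),[]))
print(obs["w3"])
s=[.61167,-.26195,.15654]
print("reel top", onz("w",277,302.5,.1835,c3)-s)
# spindle tip in side3: measured
print("side3 tip", onz("side",280+595*.35,100+263*.35,.098), "scene/side plate c", onz("side",280+594*.35,100+310*.35,.059))
```

```text
yaw 7.5 spindle [ 0.6349 -0.2439] stop [ 0.5848 -0.1547] res mm [[0.1, -0.0], [0.0, 0.0], [-0.1, -0.0]]
yaw 8.4 spindle [ 0.6342 -0.2514] stop [ 0.5828 -0.163 ] res mm [[1.6, 1.0], [-0.6, -3.1], [0.5, 3.0], [-1.5, -1.0]]
yaw 8.0 spindle [ 0.6365 -0.2471] stop [ 0.5857 -0.1583] res mm [[1.7, -0.4], [-0.8, 0.8], [0.4, 0.9], [-1.4, -1.3]]
yaw 8.4 spindle [ 0.6365 -0.248 ] stop [ 0.5851 -0.1595] res mm [[-0.2, 4.8], [1.2, 4.5], [0.2, 3.8], [6.0, -3.3], [-0.7, -2.4], [-2.9, -6.5], [-1.7, -0.4], [-3.8, -4.4], [2.4, 0.8], [0.4, 1.8], [0.5, 1.8], [-1.3, -0.4]]
[((8, -95), array([ 0.64253098, -0.25129527,  0.059     ]))]
reel top [-0.00206675  0.0018857   0.02696   ]
side3 tip [ 0.87562136 -0.36840959  0.098     ] scene/side plate c [ 0.88180233 -0.37337321  0.059     ]
```

>>> carry_out --pt "0.013 0.008 0" --pt "0.012 0.008 -0.01" --pt "0 0 -0.02" --pt "0 0 -0.01" --pt "0 0 0" --pt "0 0 0" --twist '[0,0,0,0,0,0]'

```text
clock: 9.45
tool_pos: [0.6382, -0.2448, 0.1169]
eef_rot: [0.601, 0.373, -0.373, -0.6]
contact_force: [0.1, -0.3, -0.5]
opening: 0.639
```

Run:
```python
from h import *
s=get_state(); print(s["clock"],s["tool_pos"],s["contact_force"])
o=[]
for n,(x,y) in(("scene",(270,160)),("side",(298,145))):
    im=snapshot(n); cv2.imwrite(f"pics/{n}4.png",im[:,:,::-1]); o.append(cv2.resize(im[y:y+100,x:x+100],(400,400),interpolation=cv2.INTER_CUBIC))
    print(n,"crop",x,y)
cv2.imwrite("pics/v4.png",np.hstack(o)[:,:,::-1])
```

```text
9.45 [ 0.63818642 -0.24484498  0.11690816] [ 0.09362353 -0.26564354 -0.50487573]
scene crop 270 160
side crop 298 145
```

View pics/v4.png

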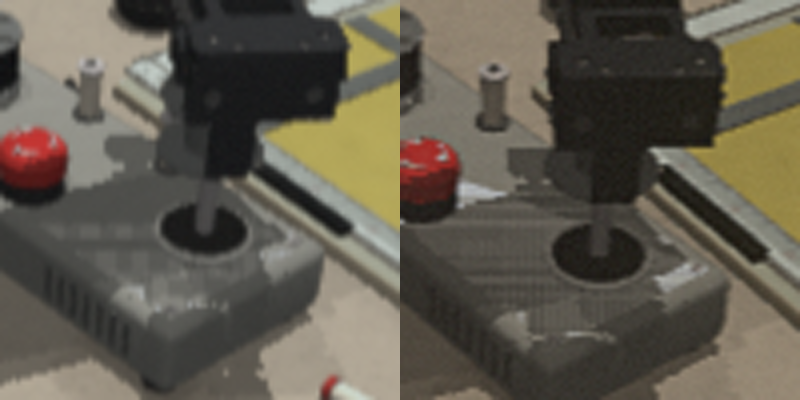

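Both views show the reel within about 1 mm of the spindle's axis: reel x centre 208 against 206 in the scene crop, and 603 against 600 in the side crop. I'll lower it, watching the force.

>>> carry_out --pt "-0.0005 0 -0.008" --pt "0 0 -0.008" --pt "0 0 -0.006" --pt "0 0 -0.004" --pt "0 0 0" --twist '[0,0,0,0,0]'

```text
clock: 10.18
tool_pos: [0.6376, -0.2443, 0.0903]
eef_rot: [-0.6, -0.373, 0.374, 0.601]
contact_force: [-0.0, -0.0, -0.7]
opening: 0.639
```

No force with the reel 15 mm below the tip, so the spindle is in the bore.

>>> carry_out --pt "0 0 -0.006" --pt "0 0 -0.006" --pt "0 0 -0.005" --pt "0 0 -0.003" --pt "0 0 -0.002" --pt "0 0 -0.001" --pt "0 0 0" --twist '[0,0,0,0,0,0,0]'

```text
clock: 11.05
tool_pos: [0.6377, -0.2443, 0.0678]
eef_rot: [-0.6, -0.374, 0.373, 0.6]
contact_force: [-0.3, -0.9, -0.1]
opening: 0.641
```

>>> carry_out --pt "0 0 -0.001" --pt "0 0 -0.0005" --pt "0 0 0" --twist '[0,0,0]'

```text
clock: 11.42
tool_pos: [0.6378, -0.2443, 0.0665]
eef_rot: [0.6, 0.374, -0.373, -0.6]
contact_force: [-1.1, 0.4, 0.8]
opening: 0.641
```

>>> carry_out --pt "0 0 0" --pt "0 0 0" --pt "0 0 0" --pt "0 0 0" --twist '[0,0,0,0]' --grip 0.076

```text
clock: 11.92
tool_pos: [0.6377, -0.2443, 0.0662]
eef_rot: [-0.6, -0.374, 0.373, 0.6]
contact_force: [0.5, 0.1, -0.2]
opening: 0.858
```

>>> carry_out --pt "0 0 0" --pt "0 0 0.01" --pt "0 0 0.02" --pt "0 0 0.03" --pt "0 0 0.04" --pt "0 0 0.02" --pt "0 0 0" --twist '[0,0,0,0,0,0,0]'

```text
clock: 12.8
tool_pos: [0.6393, -0.2448, 0.1896]
eef_rot: [0.602, 0.375, -0.372, -0.599]
contact_force: [0.0, 0.2, -0.2]
opening: 0.862
```

>>> carry_out --pt "-0.015 0.025 0" --pt "-0.02 0.032 0" --pt "-0.018 0.0305 0" --pt "0 0 0" --pt "0 0 0" --twist '[7,7,6,0,0]' --grip 0.06

```text
clock: 13.42
tool_pos: [0.5848, -0.1578, 0.186]
eef_rot: [0.527, 0.471, -0.472, -0.527]
contact_force: [0.5, -0.4, 0.2]
opening: 0.681
```

Run:
```python
from h import *
c=cam("wrist");s=get_state(); print(s["clock"],s["tool_pos"],s["opening"],s["q"].round(2))
w=snapshot("wrist"); sc=snapshot("side"); cv2.imwrite("pics/w5.png",w[:,:,::-1]); cv2.imwrite("pics/side5.png",sc[:,:,::-1])
h=cv2.cvtColor(w,cv2.COLOR_RGB2HSV)
m=cv2.inRange(h,(0,120,60),(8,255,255))|cv2.inRange(h,(172,120,60),(180,255,255))
n,l,st,ce=cv2.connectedComponentsWithStats(m)
for i in range(1,n):
    if st[i][4]>200: print(st[i],ce[i], onz("wrist",*ce[i],.074,c))
a=cv2.resize(w,(480,360));b=cv2.resize(sc[150:270,270:390],(320,320),interpolation=cv2.INTER_CUBIC)
b=np.vstack([b,np.zeros((40,320,3),np.uint8)])
cv2.imwrite("pics/v5.png",np.hstack([a,b])[:,:,::-1])
```

```text
13.425 [ 0.58475091 -0.15775983  0.18597601] 0.6812757139212794 [ 0.39  0.74 -0.35  1.67  0.34  0.79  1.34]
[ 254  179   50   50 1775] [278.41126761 203.12957746] [ 0.58472398 -0.15540715  0.074     ]
```

View pics/v5.png

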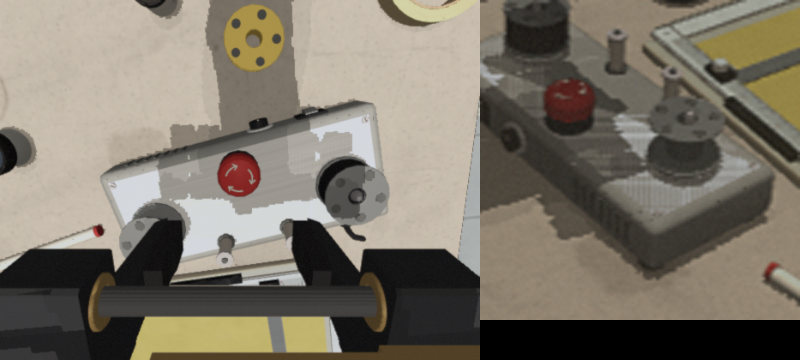

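The reel sits flat on the spindle's plate (side crop 687,120–160) and the red head is between the open fingers, at wrist pixel (278,203), which gives (0.585, -0.155). I'll descend round the head.

>>> carry_out --pt "0.001 0.001 -0.03" --pt "0 0 -0.035" --pt "0 0 -0.025" --pt "0 0 -0.02" --pt "0 0 -0.01" --pt "0 0 -0.005" --pt "0 0 0" --twist '[0,0,0,0,0,0,0]'

```text
clock: 14.4
tool_pos: [0.586, -0.1561, 0.0614]
eef_rot: [0.527, 0.472, -0.472, -0.526]
contact_force: [0.1, -0.3, 0.2]
opening: 0.679
```

>>> carry_out --pt "0 0 0" --pt "0 0 0" --pt "0 0 0" --pt "0 0 0" --pt "0 0 0" --twist '[0,0,0,0,0]' --grip 0.03 --newtons 15

```text
clock: 15.02
tool_pos: [0.586, -0.1564, 0.0617]
eef_rot: [0.527, 0.472, -0.472, -0.526]
contact_force: [-1.3, -3.0, 4.3]
opening: 0.434
```

>>> carry_out --pt "0 0 0" --pt "0 0 0" --pt "0 0 0" --pt "0 0 0" --pt "0 0 0" --pt "0 0 0" --twist '[-8,-8,-8,-8,-8,0]'

```text
clock: 15.78
tool_pos: [0.5864, -0.1558, 0.0619]
eef_rot: [0.657, 0.264, -0.263, -0.656]
contact_force: [0.1, -1.0, 5.5]
opening: 0.436
```

Run:
```python
from h import *
s=get_state(); M=rot(s["eef_rot"]); print(s["clock"],s["tool_pos"],s["contact_force"],s["moment"],np.degrees(np.arctan2(M[1,0],M[0,0])),s["opening"])
```

```text
15.775 [ 0.58636999 -0.15578669  0.06194037] [ 0.14854227 -1.02273077  5.51701513] [-0.22615969  0.12848155  0.06277467] 43.74048548360851 0.4355147589556518
```

The gripper has turned 40° and there is a 5.5 N upward push from the freed button. I'll let it rise with the gripper, then let go.

>>> carry_out --pt "0 0 0.002" --pt "0 0 0.002" --pt "0 0 0.002" --pt "0 0 0.001" --pt "0 0 0" --twist '[0,0,0,0,0]'

```text
clock: 16.4
tool_pos: [0.5862, -0.1557, 0.0677]
eef_rot: [0.656, 0.264, -0.263, -0.656]
contact_force: [3.3, -1.6, -4.0]
opening: 0.436
```

>>> carry_out --pt "0 0 0" --pt "0 0 0" --pt "0 0 0" --pt "0 0 0" --twist '[0,0,0,0]' --grip 0.06

```text
clock: 16.9
tool_pos: [0.5855, -0.1557, 0.0683]
eef_rot: [-0.656, -0.263, 0.264, 0.656]
contact_force: [0.4, 0.3, -0.0]
opening: 0.682
```

>>> carry_out --pt "0 0 0.01" --pt "0 0 0.03" --pt "0 0 0.04" --pt "0 0 0.04" --pt "-0.04 0.0 0.04" --pt "-0.05 0.02 0.02" --pt "-0.05 0.02 0" --pt "0 0 0" --twist '[0,0,0,0,0,0,0,0]'

```text
clock: 17.9
tool_pos: [0.4403, -0.1146, 0.2488]
eef_rot: [-0.655, -0.262, 0.266, 0.657]
contact_force: [1.3, -1.1, 0.5]
opening: 0.683
```

Run:
```python
from red import *
red("scene");red("side")
s=get_state(); print(s["clock"],s["tool_pos"],s["contact_force"])
a=cv2.imread("pics/side_red.png");b=cv2.imread("pics/scene_red.png")
cv2.imwrite("pics/v6.png",np.hstack([cv2.resize(a[140:260,260:380],(400,400),interpolation=cv2.INTER_CUBIC),cv2.resize(b[140:350,190:400],(400,400),interpolation=cv2.INTER_CUBIC)]))
```

```text
scene [270 190  17  14 152] [277.7 196.9]
scene [544 259  16  34 420] [552.7 273.9]
scene [441 301  27  16 268] [456.3 308.3]
side [494 121  40  24 150] [513.9 134.1]
side [295 177  18  13 141] [303.  183.5]
side [466 302  26  18 301] [480.6 310.3]
18.0 [ 0.44613693 -0.115881    0.24914867] [ 0.73552452 -0.02114614  0.20358083]
```

View pics/v6.png

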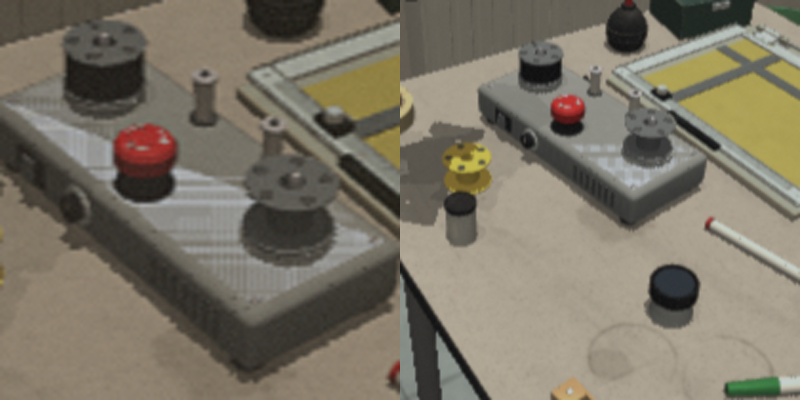

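The button is back up: its side centroid is (303.0,183.5), against (303.0,183.6) at the start. The reel sits flat on the spindle, the loupe and can are upright, and the arm is clear.

```bash
python3 -c "
from h import *
job.finish_job(); print(get_state()['clock'])"
```

```text
the job is handed in; nothing more can be done
the job is handed in; nothing more can be done
```

The job is done and handed in at about 18 s of the 48 s allowed. I pressed the stop button until it latched, set the grey reel on the bare spindle and let go. Then I turned the mushroom head 40° clockwise, let it rise and moved the arm clear.

**Last checks:**
- **Button:** after pressing, it sat 2.6 px lower in the side view, where about 2.4 px was expected for a latched button. After the turn, it was back within 0.3 px of its starting position in both fixed views.
- **Reel:** it went down over the spindle with no noticeable force and sits flat on the plate.
- **Loupe and film can:** both are still upright, and the robot is touching nothing.

**Readings that stood out:**
- **Pressing force:** it peaked at about 37 N at the fingertips. The button had reached its bottom stop by then, against about 12 N expected to get there.
- **Head grip:** the gripper read about 38 mm across the 40 mm head, but the head turned and rose normally.
- **Camera agreement:** the views differed by up to about 8 mm on the rewinder's position. I relied mainly on the wrist and side views, which agreed to about 3 mm.

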